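# Close a digestion vessel with a ring spanner

### The arm

A 6-joint arm with a two-finger parallel gripper is mounted at the origin on a cart in front of the work surface, level with it; the furniture and walls round the work are solid. World frame = base frame: x ahead of the robot, y to its left, z up, the work surface at z = 0. Lengths are in m, angles in rad, forces in N, time in s.
With the tool pointing down it reaches from about 0.425 to 0.925 m from the base axis. Payload 12.5 kg.
Tool frame: the origin (TCP) lies on the centre line of the jaws, within the pads' length; the fingertips stand 17 mm ahead of it and the grasp point (between the pads) lies 2 mm behind it (env.nose_length is the z of the fingertips in the tool frame, in m); z points along the fingers, y is the line along which they close (so a half turn about z gives the same grasp; the last joint's range is limited). The gripper opens to 85 mm and grips with 20 to 120 N. Pads are 22 mm wide; open, the fingers measure 114 mm over their backs; the gripper's body (76 mm by 85 mm) begins 54 mm behind the grasp point. The pads swing forward as they close: fully open they stand 13 mm farther back than shut.
Start: joints at [-1.295, 0.491, 1.559, -0, 1.092, -0.106], TCP at [0.233, -0.58, 0.248] pointing down, gripper open.
Joint ranges: [-3.1, 3.1], [-0.84, 2.19], [0.05, 2.79], [-1.13, 4.28], [0.06, 2.93], [-2.69, 2.69]. Speed limits (rad/s): [2.22, 2.22, 2.79, 3.14, 3.14, 3.14].

### API

Orientations are given as a unit quaternion [x, y, z, w].
In Python, from bench import get_state, camera, camera_model, order, regions_of, spot_point, env gives the robot as it stands. The module is installed in compiled form; this text tells all that it offers.
- The arm moves only by the tool send_rows, never from a script. Its argument "targets" is a list that holds one entry, the list of rows, each a list of 6 numbers: the shift along the tool's x, y, z as a fraction of full scale, then the turn, a rotation vector about the tool's x, y, z as a fraction of full scale. In form: [[[x, y, z, ax, ay, az], ...]]. A call has 1 to 12 rows; each row shifts and turns the commanded pose from where the row before left it, along the tool's axes as they then stand; what a row does not reach is not made up. Full scale, the value 1, is 500 mm for a shift and 0.5 rad for a turn. A row lasts 1/8 s, in which the tool goes at most 62.5 mm and 10.7 degrees, less where a joint would pass 70% of its speed; a pose out of reach is approached as far as the arm can. A call with a number of a shift or a turn outside -1 to 1 is refused whole. A call with a gripper value outside its range is refused whole. "hand" is the opening, from 0 (shut) to 1 (fully open), set as the call begins (left out, the last holds). The fingers move at their own pace and stop on an object; the grip force is fixed at half the most. Time passes only in rows, so rows that do not move let the fingers close. It gives the time, the measured TCP pose, the force, the opening and the grip force at its end, in the units of the state.
- get_state(): the state, without advancing time (a new reading comes with each control period).
- camera(name): name is "side" or "top" or "wrist"; returns the picture (384x512x3 uint8, blue, green, red); there is no depth.
- camera_model(name): a dict with "K" (3x3 intrinsics, pixels), "dist" ([k1, k2, p1, p2, k3] as OpenCV has them; the pictures are not rectified), "rvec" (rotation vector, rad) and "tvec" (3), from world to camera coordinates, as OpenCV has them. Camera axes: x right, y down, z forward; pixel columns grow to the right and rows downward; lengths in m; the calibration is good to about 2 mm. A picture is of the moment at which its call begins: read the wrist's pose just before it. camera_model takes no time and is no camera call; for the wrist camera it gives the pose at the moment of the call.
- order.finish_job(): hands the job in; it is judged then, once.
Trained networks look in the newest picture that a camera, given by its name, has taken for a name from the list of things; names that differ only in an ending like _2 or _b are one class to them, and where a whole thing is asked for, a point or a joint stands for the part that bears it (a point fixed in the world has none). Each returns a list of dicts, best first, with "score" (0 to 1); they miss things now and then, are a little off and sometimes report something else, mostly with a low value. They report only what shows in the picture. A call takes as long as a camera call. They do not tell look-alikes from the thing itself.
- regions_of(camera, query): "region" (384x512 bool, what is visible of it) and "point" ([column, row] in pixels, amid what is visible of it).
- spot_point(camera, query): "point" ([column, row] in pixels: a listed point, or the origin of a listed thing).
The state is a dict: "clock": time; "joint_pos": joint angles; "qd": joint speeds; "effort": joint torques, N m; "tool_pos": TCP position; "tool_rot": TCP orientation; "contact_force": force on the tool from outside, world axes, zero at the start; "torque": the same for the moment, N m; "finger_gap": finger opening in m; "gripper_force": force on a finger pad.
Only numpy, scipy, OpenCV 4.12 (cv2) and the standard library are available. Lean on these libraries where they do the work, as an engineer would, in place of code of your own. Each camera call takes 0.05 s, during which the arm holds its last target. There are 200 camera calls.

### The job

Close the small steel digestion vessel: with the ring spanner, held by its handle, tighten the brass hex nut on top of it clockwise (seen from above) all the way to its stop (its red stripe then points at the red mark on the washer). The three pillars leave room only for short swings of the handle, so lift the ring off the nut, swing back and set it on again as often as needed, then lay the spanner flat on its grey mat again. Do not turn the nut with the fingers, and leave the bottle, the vial and the beaker standing where they are.

Things in the scene. Friction and masses are not known exactly. Their poses are not given: they have to be found in the camera images.
- vessel: Fixed vessel: base 136 mm wide, bridge top at 70 mm, washer top at 74 mm above the bench. Origin: centre of underside, z up. Three pillars, 12 mm thick, 114 mm high, 55 mm from the axis at 60, 180 and 300 deg from its x axis (counter-clockwise from above); gap middles at 0, +120, -120 deg. The spanner can swing about 45 deg either side of a gap's middle.
- nut_top (a point): Centre of the top face of the brass nut, on the vessel's axis, 98 mm above the bench; turns with it; x axis through one of its six corners (red stripe). 30 mm across flats, full width from 75 to 86 mm above the bench, tapered above that; a 16 mm thick bolt end rises 6 mm above it. A ring resting on the washer has its underside 74 mm above the bench.
- nut (a joint): Angle of the nut, rad; grows as it is tightened (clockwise from above) up to a hard stop at 3.30, where it is tight and the red stripe on its top points at the red mark on the washer. It starts between 0.6 and 1.5. Friction holds it where it is left; it takes about 0.35 N m to turn. It does not sink as it turns.
- spanner_ring (a point): Centre of the spanner's ring, 7 mm above the underside; x axis along the handle, z up. Ring 50 mm outside, 14 mm thick, six-sided hole 32.6 mm across flats: about 10 deg of play either way on the nut. A corner of the hole lies on the x axis, so the ring goes on where this x axis is a multiple of 60 deg from that of nut_top (5 deg off is all right).
- spanner_grip (a point): Middle of the spanner's dark, flat-sided handle sleeve, 100 mm from the ring's centre, 13 mm above the underside: grip it here, across the sleeve. Sleeve 18 mm wide, 26 mm high, 78 mm long; x along the handle away from the ring. Whole spanner 165 mm long, 0.19 to 0.31 kg, flat underside (ring and sleeve level).
- spanner_mid (a point): Middle of the spanner's length (58 mm from the ring's centre along the handle, 13 mm above the underside), z up.
- mat: Thin grey mat fixed on the bench, 230 mm (its x) by 100 mm (its y) by 3 mm; origin at the centre of its underside. The spanner lies on it at the start, handle roughly towards the robot, and must lie on it at the end.
- bottle_mid (a point): Square white reagent bottle with a blue cap, 68 x 66 mm, 204 mm high, beside the vessel in the gap at +120 or -120 deg, so a gripper has no room in that gap; point on its axis 100 mm above its base, z up. Leave alone.
- vial_mid (a point): Brown vial with a black cap, 38 mm thick, 99 mm high, beside the vessel in the other of those two gaps, low enough to work over; point on its axis 50 mm above its base, z up. Leave alone.
- beaker_mid (a point): Small clear beaker, 48 mm wide, 58 mm high, behind the vessel in the gap at 0 deg, low enough for the spanner to pass over it; point on its axis 29 mm above its base, z up. Leave alone.
Mind the look-alikes: they are no part of the job. Leave any blue look-alike of the vessel alone.

How it is judged:
By the outcome, as a careful person would: the job done as asked, in the order asked, and still so for the second after the job is handed in, with the robot touching nothing.
It also fails if it takes over 72 s, if anything falls off the work surface, if the arm or the gripper's body presses on something with over 40 N, if the wrist force passes 120 N, or if a joint passes its speed limit or range.

## Working session

There is one attempt and no reset: what is moved stays moved. The work goes in short steps, Python scripts to look and compute and a tool call to move; the robot and the scene stay as the last step left them, time stands still between calls to the robot, and variables do not carry over. Pictures are saved under pics/ and viewed, at most 10 in all, crops included, and the job is handed in when it is done.

Besides the shell and the picture viewer there is one more tool, called after ">>>" in YAML: its name, and indented under it one key for each argument. send_rows: Moves the arm, as the interface text tells. Shift numbers are shares of 500 mm and turn numbers shares of 0.5 rad, none past 1 either way. Its arguments: {"type":"object","properties":{"targets":{"type":"array","items":{"type":"array","items":{"type":"array","items":{"type":"number"}}}},"hand":{"type":"number"}},"required":["targets"]}

```bash
mkdir -p pics
cat > h.py <<'E'
import numpy as np, cv2
from scipy.spatial.transform import Rotation as R
from bench import get_state, camera, camera_model, order, regions_of, spot_point, env
def ray(cam,px):
    m=camera_model(cam);K=np.array(m["K"],float);d=np.array(m["dist"],float)
    u=cv2.undistortPoints(np.array([[px]],float),K,d)[0,0]
    Rm=cv2.Rodrigues(np.array(m["rvec"],float))[0];t=np.array(m["tvec"],float).ravel()
    return -Rm.T@t, Rm.T@np.array([u[0],u[1],1.])
def onz(cam,px,z):
    o,d=ray(cam,px);return o+d*(z-o[2])/d[2]
def proj(cam,P):
    m=camera_model(cam)
    return cv2.projectPoints(np.array(P,float).reshape(-1,3),np.array(m["rvec"],float),np.array(m["tvec"],float),np.array(m["K"],float),np.array(m["dist"],float))[0][:,0]
E
python3 - <<'E'
from h import *
s=get_state();print(s["clock"],s["tool_pos"],s["tool_rot"],env.nose_length)
ims=[camera(c) for c in("top","side")]
for c,i in zip(("top","side"),ims): cv2.imwrite(f"pics/{c}0.png",i)
Z=dict(vessel=0,nut_top=.098,spanner_ring=.01,spanner_grip=.016,spanner_mid=.016,mat=0,bottle_mid=.1,vial_mid=.05,beaker_mid=.029)
for c in("top","side"):
  for q,z in Z.items():
    for r in spot_point(c,q)[:3]: print(c,q,round(r["score"],2),np.round(r["point"],1),np.round(onz(c,r["point"],z),3)[:2])
cv2.imwrite("pics/a.png",np.vstack(ims)[:, :] if 0 else cv2.resize(np.hstack(ims),(800,300)))
E
```

```text
0.0 [ 0.23283435 -0.579792    0.24771258] [ 9.81833188e-01  1.89745278e-01 -4.18629907e-05 -5.64429223e-04] 0.017
top vessel 0.63 [315. 208.] [ 0.586 -0.209]
top vessel 0.56 [250.  144.6] [ 0.772 -0.023]
top nut_top 0.66 [246.7 135.1] [ 0.768 -0.017]
top nut_top 0.64 [327.5 202.3] [ 0.59  -0.226]
top spanner_ring 0.84 [191.7 182.2] [0.657 0.142]
top spanner_grip 0.62 [189.2 216.7] [0.559 0.144]
top spanner_mid 0.59 [185.8 199.4] [0.607 0.155]
top bottle_mid 0.68 [274.2 254.7] [ 0.458 -0.089]
top vial_mid 0.72 [391.2 217.9] [ 0.555 -0.405]
top beaker_mid 0.82 [302.  160.1] [ 0.718 -0.171]
side vessel 0.81 [205.9 223.9] [ 0.763 -0.019]
side vessel 0.78 [243.1 158.8] [ 0.583 -0.222]
side vessel 0.33 [290.3 164.1] [ 0.434 -0.154]
side nut_top 0.69 [253.5 264. ] [0.666 0.179]
side nut_top 0.42 [238.8 141.8] [ 0.594 -0.225]
side nut_top 0.4 [199.6 212.5] [ 0.771 -0.013]
side spanner_ring 0.71 [253.6 262.9] [0.657 0.149]
side spanner_grip 0.96 [284.1 253.3] [0.562 0.149]
side spanner_mid 0.81 [273.  258.7] [0.599 0.155]
side mat 0.64 [272.  258.5] [0.599 0.149]
side mat 0.17 [241.6 158.8] [ 0.588 -0.224]
side bottle_mid 0.72 [290.  162.2] [ 0.463 -0.101]
side bottle_mid 0.38 [242.2 160.3] [ 0.604 -0.151]
side vial_mid 0.7 [236.5 110.4] [ 0.557 -0.397]
side beaker_mid 0.65 [206.7 179.1] [ 0.724 -0.16 ]
```

View pics/top0.png

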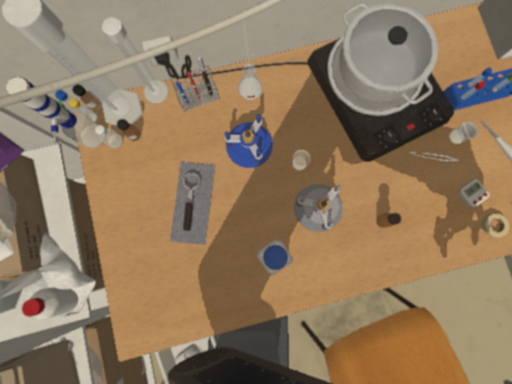

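View pics/side0.png

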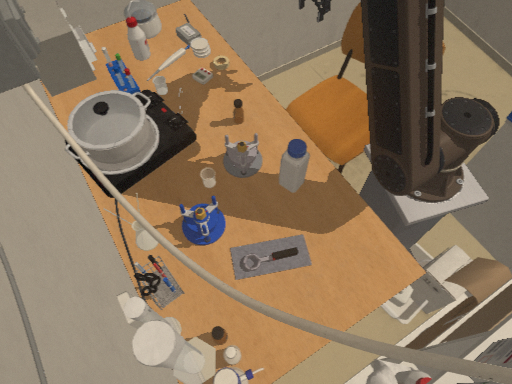

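Look-alikes: the steel vessel with the nut is at top (318,207) and side (242,158), which is the right one. The blue look-alike is at top (249,145) and side (204,222), and I'll leave it alone. The only spanner is on the grey mat at top (190,200). The bottle is at top (274,255), the vial at (391,218) and the beaker at (301,160). Next I'll write a planner helper and go over the vessel for a close look.

```bash
cat >> h.py <<'E'
import json
def cur():
    s=get_state();r=R.from_quat(s["tool_rot"]).as_matrix()
    return np.array([*s["tool_pos"],np.arctan2(r[1,0],r[0,0])])
def plan(wps,start=None):
    """wps: list of (x,y,z,theta_deg,nrows[,centre]) ; prints rows (tool z down)"""
    p=cur() if start is None else np.array(start,float)
    rows=[]
    for w in wps:
        tgt=np.array([*w[:3],np.radians(w[3])]);n=w[4];p0=p.copy()
        dth=(tgt[3]-p0[3]+np.pi)%(2*np.pi)-np.pi
        for k in range(1,n+1):
            f=k/n
            if len(w)>5:   # swing round centre c
                c=np.array(w[5]);v=p0[:2]-c;a=dth*f;rot=np.array([[np.cos(a),-np.sin(a)],[np.sin(a),np.cos(a)]])
                e=tgt[:2]-c; e0=np.array([[np.cos(dth),-np.sin(dth)],[np.sin(dth),np.cos(dth)]])@v
                g=np.array([*(c+rot@v+f*(e-e0)),p0[2]+f*(tgt[2]-p0[2])])
            else: g=p0[:3]+f*(tgt[:3]-p0[:3])
            th=p0[3]+dth*f;c_,s_=np.cos(p[3]),np.sin(p[3])
            X=np.array([[c_,s_,0],[s_,-c_,0],[0,0,-1]])
            sh=np.round((X.T@(g-p[:3]))/.5,3);az=round(-(th-p[3])/.5,3)
            rows.append([*map(float,sh),0,0,float(az)])
            p[:3]+=X@sh*.5;p[3]-=az*.5
    for i in range(0,len(rows),12): print(json.dumps([rows[i:i+12]]))
    print("end",np.round(p[:3],4),np.degrees(p[3]).round(2))
    return p
E
python3 -c "
from h import *
plan([(.5,-.24,.36,10,11)])"
```

```text
[[[0.068, -0.039, -0.02, 0, 0, 0.038], [0.067, -0.041, -0.021, 0, 0, 0.037], [0.067, -0.042, -0.02, 0, 0, 0.038], [0.066, -0.043, -0.02, 0, 0, 0.038], [0.065, -0.044, -0.021, 0, 0, 0.037], [0.064, -0.045, -0.02, 0, 0, 0.038], [0.063, -0.047, -0.02, 0, 0, 0.038], [0.062, -0.048, -0.02, 0, 0, 0.038], [0.062, -0.049, -0.021, 0, 0, 0.037], [0.06, -0.05, -0.02, 0, 0, 0.038], [0.06, -0.052, -0.02, 0, 0, 0.038]]]
end [ 0.5    -0.2398  0.3598] 9.99
```

>>> send_rows:
  targets:
    - [[0.068,-0.039,-0.02,0,0,0.038],[0.067,-0.041,-0.021,0,0,0.037],[0.067,-0.042,-0.02,0,0,0.038],[0.066,-0.043,-0.02,0,0,0.038],[0.065,-0.044,-0.021,0,0,0.037],[0.064,-0.045,-0.02,0,0,0.038],[0.063,-0.047,-0.02,0,0,0.038],[0.062,-0.048,-0.02,0,0,0.038],[0.062,-0.049,-0.021,0,0,0.037],[0.06,-0.05,-0.02,0,0,0.038],[0.06,-0.052,-0.02,0,0,0.038]]

```text
clock: 2.38
tool_pos: [0.5007, -0.2387, 0.3603]
tool_rot: [0.996, 0.087, 0.0, 0.0]
contact_force: [0.2, -1.2, -0.3]
finger_gap: 0.0856
gripper_force: 0.0
```

```bash
cat > look.py <<'E'
from h import *
import sys
print(np.round(cur(),4),get_state()["clock"])
im=camera("wrist");cv2.imwrite("pics/"+sys.argv[1],im)
Z=dict(vessel=0,nut_top=.098,spanner_ring=.01,spanner_grip=.016,spanner_mid=.016,mat=0,bottle_mid=.1,vial_mid=.05,beaker_mid=.029)
for q in sys.argv[2:]:
    for r in spot_point("wrist",q)[:2]: print(q,round(r["score"],2),np.round(r["point"],1),np.round(onz("wrist",r["point"],Z[q]),4)[:2])
E
python3 look.py w1.png vessel nut_top bottle_mid vial_mid beaker_mid
```

```text
[ 0.5007 -0.2387  0.3603  0.1736] 2.375
vessel 0.66 [248.8  87.8] [ 0.5875 -0.2134]
nut_top 0.59 [248.4  85.1] [ 0.586  -0.2159]
bottle_mid 0.86 [131.5 171.8] [ 0.4576 -0.0894]
vial_mid 0.57 [373.7 133.9] [ 0.554  -0.3961]
```

View pics/w1.png

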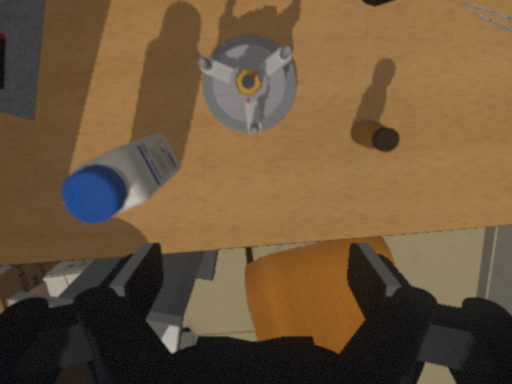

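```bash
python3 -c "
from h import *
print([np.round(onz('wrist',p,.114),4)[:2] for p in [(205,63),(286,52),(254,127)]])
print(camera_model('wrist')['K'],ray('wrist',(256,192)))
plan([(.505,-.265,.21,20,6)])"
```

```text
[array([ 0.5987, -0.167 ]), array([ 0.6251, -0.2527]), array([ 0.5394, -0.2322])]
[[314.77490101   0.         254.76523788]
 [  0.         314.77490101 190.63336812]
 [  0.           0.           1.        ]] (array([ 0.57019805, -0.22788033,  0.48471863]), array([-0.27898886, -0.05252363, -0.95887472]))
[[[0.0, 0.008, 0.05, 0, 0, -0.058], [0.0, 0.009, 0.05, 0, 0, -0.059], [0.0, 0.008, 0.05, 0, 0, -0.058], [-0.0, 0.009, 0.049, 0, 0, -0.058], [-0.001, 0.008, 0.05, 0, 0, -0.059], [-0.0, 0.009, 0.05, 0, 0, -0.058]]]
end [ 0.5053 -0.2651  0.21  ] 20.0
```

>>> send_rows:
  targets:
    - [[0.0,0.008,0.05,0,0,-0.058],[0.0,0.009,0.05,0,0,-0.059],[0.0,0.008,0.05,0,0,-0.058],[0.0,0.009,0.049,0,0,-0.058],[-0.001,0.008,0.05,0,0,-0.059],[0.0,0.009,0.05,0,0,-0.058]]

```text
clock: 3.42
tool_pos: [0.505, -0.2658, 0.2093]
tool_rot: [0.985, 0.174, -0.0, -0.0]
contact_force: [0.2, 0.5, -0.1]
finger_gap: 0.0852
gripper_force: 0.0
```

```bash
python3 look.py w2.png vessel nut_top vial_mid
python3 - <<'E'
from h import *
im=cv2.imread('pics/w2.png');m=proj('wrist',[[.5877,-.2173,.098]])[0];print(m)
x,y=map(int,m);x0=max(x-70,0);y0=max(y-55,0);print(x0,y0)
cv2.imwrite('pics/w2c.png',cv2.resize(im[y0:y0+110,x0:x0+140],None,fx=5,fy=5,interpolation=cv2.INTER_CUBIC))
E
```

```text
[ 0.505  -0.2658  0.2093  0.3488] 3.425
vessel 0.88 [238.5  74.7] [ 0.5878 -0.217 ]
nut_top 0.64 [230.2  63. ] [ 0.5895 -0.2162]
vial_mid 0.83 [402.2 179.1] [ 0.5525 -0.3958]
[230.62992344  67.09925425]
160 12
```

View pics/w2c.png

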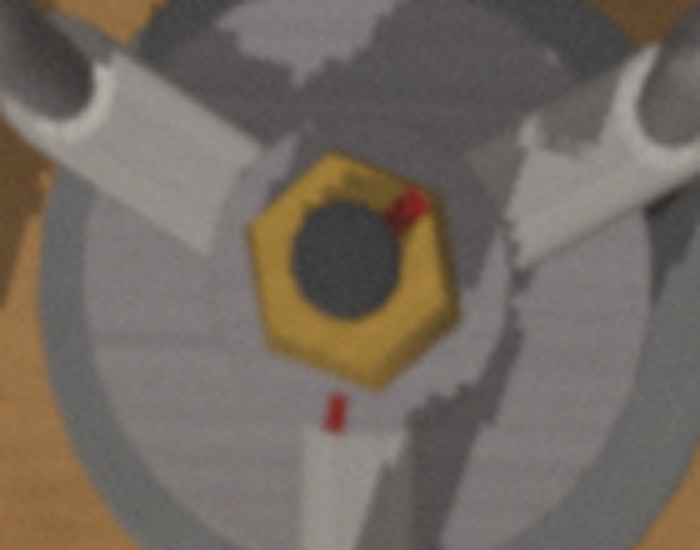

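```bash
python3 - <<'E'
from h import *
from scipy.optimize import least_squares
f=lambda p:(160+p[0]/5-.4,12+p[1]/5-.4)
c=np.array([(333,153),(435,190),(460,320),(378,390),(268,348),(248,230)],float)
W=lambda z:np.array([onz('wrist',f(p),z)[:2] for p in c])
for z in(.086,.092):
    Q=W(z);n=Q.mean(0);v=Q-n
    print(z,n.round(4),np.hypot(*v.T).round(4),(np.degrees(np.arctan2(v[:,1],v[:,0]))%60).round(1))
b=onz('wrist',f((347,260)),.104);print('bolt',b.round(4))
for ctr in(b[:2],[.5882,-.2170]):
    for nm,p,z in(('stripe',(425,195),.098),('stripein',(392,222),.098),('mark',(337,414),.074)):
        d=onz('wrist',f(p),z)[:2]-ctr;print(nm,np.hypot(*d).round(4),np.degrees(np.arctan2(d[1],d[0])).round(1))
# pillar tops in image
for p in[(45,55),(690,100)]: print(onz('wrist',f(p),.114).round(4))
E
python3 -c "
from h import *
plan([(.48,.10,.24,0,13)])"
```

```text
0.086 [ 0.589  -0.2157] [0.0168 0.0167 0.0172 0.0171 0.0169 0.0166] [29.2 33.2 27.  31.2 28.9 28.7]
0.092 [ 0.5886 -0.2163] [0.0163 0.0163 0.0167 0.0166 0.0165 0.0162] [29.2 33.2 27.  31.2 28.9 28.7]
bolt [ 0.5891 -0.2161  0.104 ]
stripe 0.014 -29.4
stripein 0.0082 -26.8
mark 0.0205 -172.5
stripe 0.0144 -24.5
stripein 0.0087 -18.8
mark 0.0195 -174.8
[ 0.5988 -0.1727  0.114 ]
[ 0.6218 -0.2525  0.114 ]
[[[0.015, -0.054, -0.005, 0, 0, 0.053], [0.014, -0.055, -0.004, 0, 0, 0.054], [0.013, -0.055, -0.005, 0, 0, 0.053], [0.011, -0.055, -0.004, 0, 0, 0.054], [0.01, -0.055, -0.005, 0, 0, 0.053], [0.008, -0.056, -0.004, 0, 0, 0.054], [0.006, -0.056, -0.005, 0, 0, 0.053], [0.006, -0.056, -0.004, 0, 0, 0.054], [0.003, -0.056, -0.005, 0, 0, 0.053], [0.002, -0.057, -0.004, 0, 0, 0.054], [0.001, -0.056, -0.005, 0, 0, 0.053], [-0.001, -0.056, -0.004, 0, 0, 0.054]]]
[[[-0.002, -0.057, -0.005, 0, 0, 0.053]]]
end [0.4802 0.1001 0.24  ] 0.0
```

```bash
python3 -c "
from h import *
plan([(.505,-.2,.32,15,3),(.48,.135,.32,2,8)])"
```

```text
[[[0.015, -0.041, -0.073, 0, 0, 0.057], [0.013, -0.041, -0.073, 0, 0, 0.057], [0.012, -0.042, -0.073, 0, 0, 0.057], [0.016, -0.083, -0.0, 0, 0, 0.057], [0.013, -0.082, -0.0, 0, 0, 0.057], [0.011, -0.084, -0.0, 0, 0, 0.056], [0.009, -0.083, -0.0, 0, 0, 0.057], [0.006, -0.084, -0.0, 0, 0, 0.057], [0.004, -0.084, -0.0, 0, 0, 0.057], [0.001, -0.084, -0.0, 0, 0, 0.056], [-0.001, -0.084, -0.0, 0, 0, 0.057]]]
end [0.4799 0.135  0.32  ] 2.01
```

>>> send_rows:
  targets:
    - [[0.015,-0.041,-0.073,0,0,0.057],[0.013,-0.041,-0.073,0,0,0.057],[0.012,-0.042,-0.073,0,0,0.057],[0.016,-0.083,0,0,0,0.057],[0.013,-0.082,0,0,0,0.057],[0.011,-0.084,0,0,0,0.056],[0.009,-0.083,0,0,0,0.057],[0.006,-0.084,0,0,0,0.057],[0.004,-0.084,0,0,0,0.057],[0.001,-0.084,0,0,0,0.056],[-0.001,-0.084,0,0,0,0.057]]
  hand: 0.6

```text
clock: 5.0
tool_pos: [0.4793, 0.1367, 0.3213]
tool_rot: [1.0, 0.017, 0.001, -0.0]
contact_force: [0.3, 0.1, 0.5]
finger_gap: 0.0511
gripper_force: 0.0
```

```bash
python3 look.py w3.png spanner_ring spanner_grip spanner_mid mat
python3 - <<'E'
from h import *
cv2.imwrite('pics/w3c.png',cv2.resize(cv2.imread('pics/w3.png'),(768,576)))
E
```

```text
[0.4793 0.1367 0.3213 0.035 ] 5.0
spanner_ring 0.6 [254.1   8.6] [0.6607 0.1465]
spanner_grip 0.97 [245.7  90. ] [0.5627 0.1522]
spanner_mid 0.85 [249.7  57.1] [0.6032 0.1472]
mat 0.8 [256.7  59. ] [0.6031 0.1374]
```

View pics/w3c.png

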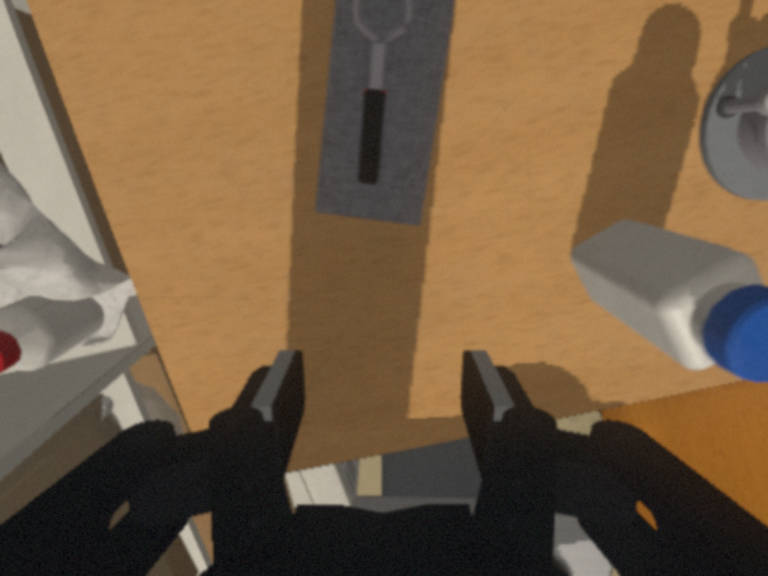

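The wrist picture shows the spanner with its sleeve running from (368,184) to (376,90) and its ring near (382,13), lying on the mat. The tool is behind it.

Run:
```python
from h import *
f=lambda p:(p[0]/1.5-.2,p[1]/1.5-.2)
a=onz('wrist',f((369.5,183)),.029);b=onz('wrist',f((374.5,90)),.029);r=onz('wrist',f((382,13)),.013)
d=b-a;print(a.round(4),b.round(4),np.hypot(*d[:2]).round(4),np.degrees(np.arctan2(d[1],d[0])),((a+b)/2).round(4),r.round(4))
e=r-(a+b)/2;print(np.hypot(*e[:2]),np.degrees(np.arctan2(e[1],e[0])))
im=cv2.cvtColor(cv2.imread('pics/w3.png'),cv2.COLOR_BGR2GRAY)[55:128,225:275]
ys,xs=np.where(im<45);print(len(xs))
P=np.array([onz('wrist',(x+225,y+55),.025)[:2] for x,y in zip(xs,ys)]);c=P.mean(0);w,v=np.linalg.eigh(np.cov(P.T));print(c.round(4),np.degrees(np.arctan2(*v[::-1,1])),np.ptp((P-c)@v,axis=0))
for c in('top','side'):
  camera(c)
  for q,z in(('spanner_ring',.01),('spanner_grip',.016)):
    print(c,q,[np.round(onz(c,r['point'],z)[:2],4) for r in spot_point(c,q)[:1]])
```

```text
[0.523  0.1482 0.029 ] [0.5985 0.1464 0.029 ] 0.0755 -1.4208369587304255 [0.5608 0.1473 0.029 ] [0.6602 0.1425 0.013 ]
0.09958593481785137 -2.784868165599434
795
[0.5621 0.1481] 177.0907504120801 [0.01726674 0.07580061]
top spanner_ring [array([0.662 , 0.1386])]
top spanner_grip [array([0.5573, 0.151 ])]
side spanner_ring [array([0.6626, 0.1468])]
side spanner_grip [array([0.5646, 0.1492])]
```

```bash
python3 -c "
from h import *
plan([(.561,.148,.09,-2.7,7),(.561,.148,.024,-2.7,5)])"
```

```text
[[[0.023, -0.003, 0.066, 0, 0, 0.024], [0.024, -0.003, 0.065, 0, 0, 0.023], [0.023, -0.004, 0.066, 0, 0, 0.024], [0.023, -0.003, 0.066, 0, 0, 0.024], [0.023, -0.004, 0.065, 0, 0, 0.023], [0.023, -0.005, 0.066, 0, 0, 0.024], [0.023, -0.004, 0.066, 0, 0, 0.024], [0.0, -0.0, 0.026, 0, 0, -0.0], [0.0, -0.0, 0.027, 0, 0, -0.0], [0.0, -0.0, 0.026, 0, 0, -0.0], [0.0, -0.0, 0.026, 0, 0, -0.0], [0.0, -0.0, 0.027, 0, 0, -0.0]]]
end [0.5608 0.1479 0.0239] -2.71
```

>>> send_rows:
  targets:
    - [[0.023,-0.003,0.066,0,0,0.024],[0.024,-0.003,0.065,0,0,0.023],[0.023,-0.004,0.066,0,0,0.024],[0.023,-0.003,0.066,0,0,0.024],[0.023,-0.004,0.065,0,0,0.023],[0.023,-0.005,0.066,0,0,0.024],[0.023,-0.004,0.066,0,0,0.024],[0,0,0.026,0,0,0],[0,0,0.027,0,0,0],[0,0,0.026,0,0,0],[0,0,0.026,0,0,0],[0,0,0.027,0,0,0]]

```text
clock: 7.05
tool_pos: [0.5607, 0.1487, 0.0233]
tool_rot: [1.0, -0.023, 0.0, -0.0]
contact_force: [-0.1, 0.5, 0.3]
finger_gap: 0.0511
gripper_force: 0.0
```

>>> send_rows:
  targets:
    - [[0,0,0,0,0,0],[0,0,0,0,0,0],[0,0,0,0,0,0],[0,0,0,0,0,0],[0,0,0,0,0,0],[0,0,0,0,0,0]]
  hand: 0

```text
clock: 7.8
tool_pos: [0.5607, 0.1487, 0.0241]
tool_rot: [1.0, -0.023, 0.0, 0.0]
contact_force: [-1.5, -0.5, 3.9]
finger_gap: 0.0167
gripper_force: 59.2
```

```bash
python3 -c "
from h import *
print(cur())
p=[.5608,.1479,.0239,np.radians(-2.71)]
p=plan([(.561,.148,.14,-2.7,6)],p)"
```

```text
[ 0.56072643  0.14867287  0.0240661  -0.04618379]
[[[0.0, -0.0, -0.039, 0, 0, -0.0], [0.0, -0.0, -0.038, 0, 0, -0.0], [0.0, -0.0, -0.039, 0, 0, -0.0], [0.0, -0.0, -0.039, 0, 0, -0.0], [0.0, -0.0, -0.039, 0, 0, -0.0], [0.0, -0.0, -0.038, 0, 0, -0.0]]]
end [0.5608 0.1479 0.1399] -2.71
```

>>> send_rows:
  targets:
    - [[0,0,-0.02,0,0,0],[0,0,-0.04,0,0,0],[0,0,-0.06,0,0,0],[0,0,-0.06,0,0,0],[0,0,-0.08,0,0,0],[0,0,-0.08,0,0,0],[0,0,0,0,0,0]]

```text
clock: 8.68
tool_pos: [0.5614, 0.1488, 0.1969]
tool_rot: [1.0, -0.023, 0.003, -0.0]
contact_force: [-0.3, -0.3, -2.8]
finger_gap: 0.017
gripper_force: 58.7
```

Run:
```python
from h import *
print(cur());im=camera('wrist');t=cur()
z=t[2]-.021+.007
for q,dz in(('spanner_ring',0),('spanner_grip',.006),('spanner_mid',.006)):
  for r in spot_point('wrist',q)[:1]:
    d=onz('wrist',r['point'],z+dz)[:2]-t[:2];print(q,round(r['score'],2),r['point'],np.hypot(*d).round(4),(np.degrees(np.arctan2(d[1],d[0]))-np.degrees(t[3])).round(2))
c,s=np.cos(t[3]),np.sin(t[3])
print(proj('wrist',[t[0]+.1*c,t[1]+.1*s,z]))
cv2.imwrite('pics/w4c.png',cv2.resize(im[:130,170:340],None,fx=4,fy=4,interpolation=cv2.INTER_CUBIC))
```

```text
[ 0.56143863  0.14882114  0.19694289 -0.04620686]
spanner_ring 0.7 [253.8, 164.8] 0.0431 0.72
spanner_grip 0.6 [253.4, 254.7] 0.0021 19.5
spanner_mid 0.77 [253.1, 163.3] 0.045 0.96
[[254.85636893  23.2594813 ]]
```

View pics/w4c.png

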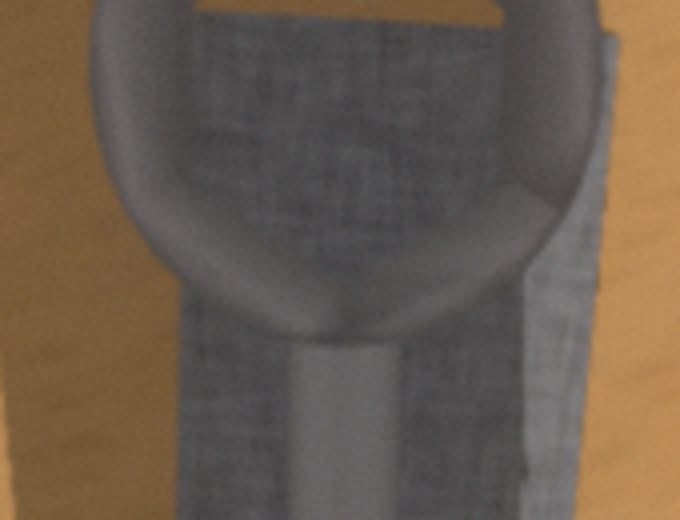

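```bash
python3 - <<'E'
from h import *
t=cur();c,s=np.cos(t[3]),np.sin(t[3]);z=t[2]-.021+.007
P=lambda x,y,dz=0:[t[0]+x*c+y*s,t[1]+x*s-y*c,z+dz]
q=proj('wrist',[P(.075,0,.007),P(.075,0,-.007),P(.1,-.025),P(.1,.025),P(.1,-.025,.007),P(.1,.025,.007),P(.1-.0188,0,-.007)])
print(((q-[170,0])*4).round(0))
E
python3 - <<'E'
import sys;sys.path.insert(0,'.')
from h import *
A=np.array([.589,-.2162]);h=-90;L=.1
def g(h,z,n,*c): a=np.radians(h);return (*(A+L*np.array([np.cos(a),np.sin(a)])),z,h+180,n,*c)
x=g(-90,.27,0);
p=plan([(.56,.05,.30,15,4),(*x[:2],.30,90,11),g(-90,.19,4)])
E
```

```text
[[341. 362.]
 [341. 365.]
 [ 93. 106.]
 [589. 106.]
 [ 79.  90.]
 [603.  90.]
 [341. 307.]]
[[[0.002, 0.049, -0.054, 0, 0, -0.154], [-0.001, 0.05, -0.053, 0, 0, -0.154], [-0.006, 0.048, -0.054, 0, 0, -0.154], [-0.009, 0.049, -0.054, 0, 0, -0.154], [-0.012, 0.066, 0.0, 0, 0, -0.238], [-0.02, 0.063, 0.0, 0, 0, -0.238], [-0.027, 0.061, 0.0, 0, 0, -0.238], [-0.035, 0.058, 0.0, 0, 0, -0.238], [-0.04, 0.053, 0.0, 0, 0, -0.238], [-0.047, 0.047, 0.0, 0, 0, -0.238], [-0.052, 0.042, 0.0, 0, 0, -0.238], [-0.057, 0.035, 0.0, 0, 0, -0.238]]]
[[[-0.061, 0.028, 0.0, 0, 0, -0.238], [-0.063, 0.021, 0.0, 0, 0, -0.238], [-0.066, 0.013, 0.0, 0, 0, -0.238], [0.0, 0.0, 0.055, 0, 0, -0.0], [0.0, 0.0, 0.055, 0, 0, -0.0], [0.0, 0.0, 0.055, 0, 0, -0.0], [0.0, 0.0, 0.055, 0, 0, -0.0]]]
end [ 0.5888 -0.3164  0.1901] 90.0
```

>>> send_rows:
  targets:
    - [[0.002,0.049,-0.054,0,0,-0.154],[-0.001,0.05,-0.053,0,0,-0.154],[-0.006,0.048,-0.054,0,0,-0.154],[-0.009,0.049,-0.054,0,0,-0.154],[-0.012,0.066,0.0,0,0,-0.238],[-0.02,0.063,0.0,0,0,-0.238],[-0.027,0.061,0.0,0,0,-0.238],[-0.035,0.058,0.0,0,0,-0.238],[-0.04,0.053,0.0,0,0,-0.238],[-0.047,0.047,0.0,0,0,-0.238],[-0.052,0.042,0.0,0,0,-0.238],[-0.057,0.035,0.0,0,0,-0.238]]

```text
clock: 10.38
tool_pos: [0.5815, -0.2173, 0.2997]
tool_rot: [0.82, 0.572, -0.001, -0.001]
contact_force: [0.7, 0.4, -2.1]
finger_gap: 0.0169
gripper_force: 59.0
```

>>> send_rows:
  targets:
    - [[-0.061,0.028,0.0,0,0,-0.238],[-0.063,0.021,0.0,0,0,-0.238],[-0.066,0.013,0.0,0,0,-0.238],[0,0,0.045,0,0,0],[0,0,0.05,0,0,0],[0,0,0.05,0,0,0],[0,0,0.045,0,0,0],[0,0,0.02,0,0,0],[0,0,0,0,0,0],[0,0,0,0,0,0]]

```text
clock: 11.62
tool_pos: [0.5897, -0.3165, 0.197]
tool_rot: [0.707, 0.707, 0.0, 0.001]
contact_force: [-0.3, -0.0, -2.1]
finger_gap: 0.0166
gripper_force: 59.0
```

Run:
```python
from h import *
print(cur(),get_state()['clock']);im=camera('wrist')
cv2.imwrite('pics/w5c.png',cv2.resize(im[:130,160:350],None,fx=4,fy=4,interpolation=cv2.INTER_CUBIC))
q=proj('wrist',[[.589,-.2162,.098],[.589,-.2162,.104],[.5877,-.2173,.098]]);print(((q-[160,0])*4).round())
```

```text
[ 0.58969564 -0.31648252  0.19696502  1.57085145] 11.625
[[370. 215.]
 [370. 210.]
 [362. 222.]]
```

View pics/w5c.png

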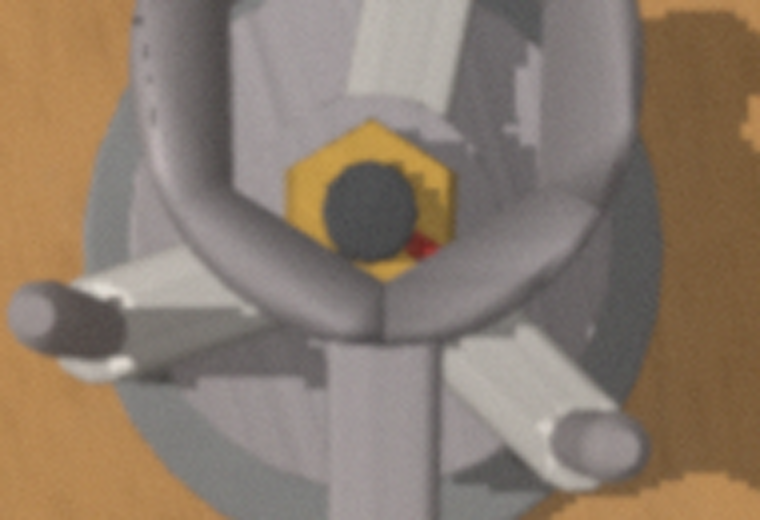

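Run:
```python
from h import *
t=cur();c,s=np.cos(t[3]),np.sin(t[3]);z=t[2]-.021+.007
P=lambda x,y,dz=0:[t[0]+x*c+y*s,t[1]+x*s-y*c,z+dz]
for L in(.1,.103):
 for dr in(0,.004):
  q=proj('wrist',[P(L-.0094,-.0163,-.007-dr),P(L-.0094,.0163,-.007-dr),P(L-.0188,0,-.007-dr),P(L-.0188,0,.007-dr),P(L-.025,0,.007-dr),P(L-.025,0,-dr),P(L,-.025,-dr),P(L,.025,-dr)])
  print(L,dr,((q-[160,0])*4).round(0).tolist())
```

```text
0.1 0 [[221.0, 211.0], [524.0, 211.0], [373.0, 303.0], [372.0, 292.0], [372.0, 358.0], [373.0, 360.0], [124.0, 102.0], [621.0, 102.0]]
0.1 0.004 [[226.0, 216.0], [520.0, 216.0], [373.0, 305.0], [372.0, 296.0], [373.0, 359.0], [373.0, 361.0], [131.0, 110.0], [613.0, 110.0]]
0.103 0 [[221.0, 181.0], [525.0, 181.0], [373.0, 274.0], [372.0, 260.0], [372.0, 326.0], [373.0, 330.0], [122.0, 69.0], [622.0, 69.0]]
0.103 0.004 [[225.0, 187.0], [521.0, 187.0], [373.0, 277.0], [372.0, 264.0], [373.0, 328.0], [373.0, 332.0], [130.0, 79.0], [615.0, 79.0]]
```

```bash
cat >> h.py <<'E'
A=np.array([.589,-.2162]);L=.102;D=.0013
def g(h,z,n,*c):
    t=np.radians(h+180);e=np.array([np.cos(t),np.sin(t)]);f=np.array([e[1],-e[0]])
    return (*(A-L*e-D*f),z,h+180,n,*c)
def ring():
    t=cur();e=np.array([np.cos(t[3]),np.sin(t[3])]);f=np.array([e[1],-e[0]])
    return (t[:2]+L*e+D*f-A).round(4),t[2].round(4),(np.degrees(t[3])-180).round(2)
E
python3 -c "
from h import *
print(ring());plan([g(-90,.128,6)])"
```

```text
(array([0.002 , 0.0017]), np.float64(0.1972), np.float64(-90.0))
[[[-0.001, -0.001, 0.023, 0, 0, 0.0], [-0.0, -0.0, 0.023, 0, 0, 0.0], [-0.001, -0.001, 0.023, 0, 0, 0.0], [-0.0, -0.001, 0.023, 0, 0, 0.0], [-0.001, -0.0, 0.023, 0, 0, 0.0], [-0.0, -0.001, 0.023, 0, 0, 0.0]]]
end [ 0.5877 -0.318   0.1282] 90.0
```

>>> send_rows:
  targets:
    - [[-0.001,-0.001,0.023,0,0,0],[-0.001,-0.001,0.023,0,0,0],[-0.001,-0.001,0.023,0,0,0],[0,-0.001,0.023,0,0,0],[0,0,0.023,0,0,0],[0,0,0.023,0,0,0],[0,0,0,0,0,0],[0,0,0,0,0,0]]

```text
clock: 12.68
tool_pos: [0.5876, -0.3179, 0.1276]
tool_rot: [0.707, 0.707, 0.0, 0.0]
contact_force: [0.7, 0.6, -2.1]
finger_gap: 0.0167
gripper_force: 59.0
```

Run:
```python
from h import *
print(ring(),get_state()['contact_force']);im=camera('wrist')
cv2.imwrite('pics/w6c.png',cv2.resize(im[:130,160:350],None,fx=4,fy=4,interpolation=cv2.INTER_CUBIC))
q=proj('wrist',[[.589,-.2162,.098],[.589,-.2162,.104]]);print(((q-[160,0])*4).round())
```

```text
(array([-0.0001,  0.0003]), np.float64(0.1276), np.float64(-90.0)) [ 0.73160118  0.63564102 -2.08447599]
[[385. 116.]
 [385. 104.]]
```

View pics/w6c.png

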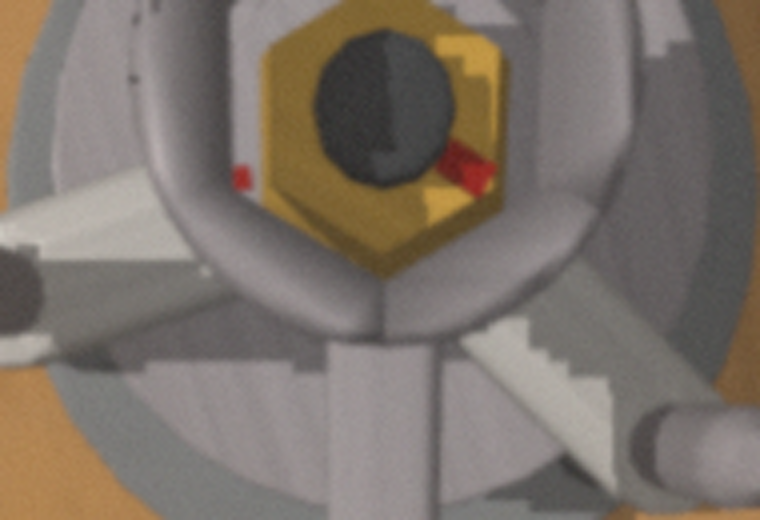

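The nut sits centred in the ring opening (385,108) and the flats are parallel, so I'll lower the ring.

>>> send_rows:
  targets:
    - [[0,0,0.01,0,0,0],[0,0,0.01,0,0,0],[0,0,0.01,0,0,0],[0,0,0.01,0,0,0],[0,0,0.01,0,0,0],[0,0,0,0,0,0]]

```text
clock: 13.48
tool_pos: [0.5873, -0.3177, 0.1018]
tool_rot: [0.707, 0.707, -0.0, -0.0]
contact_force: [-0.6, -0.1, -2.2]
finger_gap: 0.017
gripper_force: 58.9
```

>>> send_rows:
  targets:
    - [[0,0,0.004,0,0,0],[0,0,0.003,0,0,0],[0,0,0.001,0,0,0],[0,0,0,0,0,0]]

```text
clock: 13.98
tool_pos: [0.5874, -0.3178, 0.0983]
tool_rot: [0.707, 0.707, -0.0, 0.0]
contact_force: [0.4, 0.2, -1.7]
finger_gap: 0.0171
gripper_force: 58.9
```

```bash
python3 -c "
from h import *
s=get_state();print(ring(),s['contact_force'],s['torque'])
plan([g(-145,.098,11,A)])"
```

```text
(array([-0.0003,  0.0004]), np.float64(0.0983), np.float64(-90.0)) [ 0.43262578  0.18193909 -1.73932228] [-0.09265893 -0.01777963  0.03799849]
[[[0.001, -0.018, 0.0, 0, 0, 0.175], [0.001, -0.017, 0.0, 0, 0, 0.174], [0.001, -0.018, 0.0, 0, 0, 0.175], [0.001, -0.018, 0.0, 0, 0, 0.174], [0.001, -0.018, 0.0, 0, 0, 0.175], [0.001, -0.017, 0.0, 0, 0, 0.174], [0.001, -0.018, 0.0, 0, 0, 0.175], [0.001, -0.018, 0.0, 0, 0, 0.174], [0.001, -0.017, 0.001, 0, 0, 0.175], [0.001, -0.018, -0.0, 0, 0, 0.174], [0.001, -0.017, -0.0, 0, 0, 0.175]]]
end [ 0.505  -0.2737  0.0978] 35.0
```

>>> send_rows:
  targets:
    - [[0.001,-0.018,0,0,0,0.175],[0.001,-0.017,0,0,0,0.174],[0.001,-0.018,0,0,0,0.175],[0.001,-0.018,0,0,0,0.174],[0.001,-0.018,0,0,0,0.175],[0.001,-0.017,0,0,0,0.174]]

```text
clock: 14.72
tool_pos: [0.537, -0.3035, 0.0985]
tool_rot: [0.867, 0.499, 0.0, 0.0]
contact_force: [1.9, 2.3, -3.1]
finger_gap: 0.0168
gripper_force: 58.8
```

>>> send_rows:
  targets:
    - [[0.001,-0.018,0,0,0,0.175],[0.001,-0.018,0,0,0,0.174],[0.001,-0.017,0,0,0,0.175],[0.001,-0.018,0,0,0,0.174],[0.001,-0.017,0,0,0,0.175],[0,0,0,0,0,0],[0,0,0,0,0,0]]

```text
clock: 15.6
tool_pos: [0.5051, -0.2738, 0.0984]
tool_rot: [0.953, 0.302, -0.0, -0.0]
contact_force: [-0.7, -0.1, -2.0]
finger_gap: 0.0168
gripper_force: 59.0
```

Run:
```python
from h import *
s=get_state();print(ring(),s['contact_force'],s['torque']);im=camera('wrist')
cv2.imwrite('pics/w7c.png',cv2.resize(im[:130,160:350],None,fx=4,fy=4,interpolation=cv2.INTER_CUBIC))
q=proj('wrist',[[.589,-.2162,.098],[.589,-.2162,.104]]);print(((q-[160,0])*4).round())
```

```text
(array([ 0.0003, -0.0001]), np.float64(0.0984), np.float64(-144.9)) [-0.66968881 -0.07904291 -2.01125322] [0.05482356 0.0775263  0.07593305]
[[388.  50.]
 [389.  32.]]
```

View pics/w7c.png

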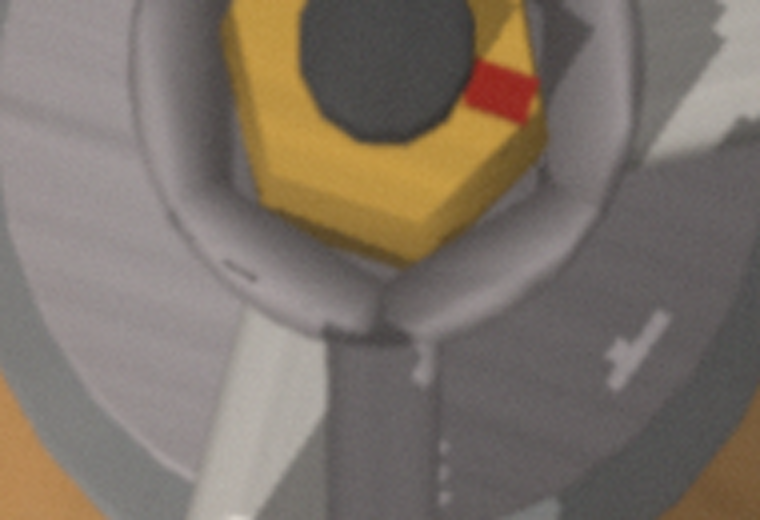

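The nut followed the ring: the stripe is now at about -73° and trails the ring by the play. Next I'll lift, swing back to h = -74° and set the ring on again.

```bash
python3 -c "
from h import *
plan([g(-142,.1,1,A),g(-142,.128,3),g(-74,.128,8,A)])"
```

```text
[[[-0.0, 0.01, -0.003, 0, 0, -0.102], [-0.0, -0.0, -0.019, 0, 0, 0.0], [-0.0, -0.0, -0.019, 0, 0, 0.0], [-0.0, -0.0, -0.018, 0, 0, 0.0], [0.002, 0.03, -0.0, 0, 0, -0.297], [0.002, 0.03, -0.0, 0, 0, -0.296], [0.001, 0.03, -0.0, 0, 0, -0.297], [0.002, 0.031, -0.0, 0, 0, -0.297], [0.002, 0.03, -0.0, 0, 0, -0.296], [0.002, 0.03, -0.0, 0, 0, -0.297], [0.002, 0.03, -0.0, 0, 0, -0.297], [0.002, 0.03, -0.0, 0, 0, -0.296]]]
end [ 0.6157 -0.3144  0.1278] 105.99
```

>>> send_rows:
  targets:
    - [[0,0.01,-0.003,0,0,-0.102],[0,0,-0.019,0,0,0],[0,0,-0.019,0,0,0],[0,0,-0.018,0,0,0],[0.002,0.03,0,0,0,-0.297],[0.002,0.03,0,0,0,-0.296],[0.001,0.03,0,0,0,-0.297],[0.002,0.031,0,0,0,-0.297],[0.002,0.03,0,0,0,-0.296],[0.002,0.03,0,0,0,-0.297],[0.002,0.03,0,0,0,-0.297],[0.002,0.03,0,0,0,-0.296]]

```text
clock: 17.15
tool_pos: [0.616, -0.3145, 0.1284]
tool_rot: [0.601, 0.799, -0.0, 0.0]
contact_force: [0.5, -0.0, -2.5]
finger_gap: 0.0168
gripper_force: 59.1
```

>>> send_rows:
  targets:
    - [[0,0,0,0,0,0],[0,0,0,0,0,0]]

```text
clock: 17.4
tool_pos: [0.615, -0.3144, 0.128]
tool_rot: [0.604, 0.797, -0.0, -0.0]
contact_force: [0.1, 0.1, -2.2]
finger_gap: 0.0169
gripper_force: 59.0
```

```bash
cat > fit.py <<'E'
from h import *
import sys
s=get_state();print(ring(),s['contact_force'],s['clock']);im=camera('wrist')
# rectify nut top region: sample world grid at z=.098 around A, brass mask, fit hexagon angle
N=121;r=np.linspace(-.02,.02,N);X,Y=np.meshgrid(r,r)
for zz in (.098,):
    P=np.stack([A[0]+X,A[1]+Y,np.full_like(X,zz)],-1).reshape(-1,3)
    uv=proj('wrist',P).astype(np.float32).reshape(N,N,2)
    w=cv2.remap(im,uv[...,0],uv[...,1],cv2.INTER_LINEAR)
    hsv=cv2.cvtColor(w,cv2.COLOR_BGR2HSV)
    red=((hsv[...,0]<7)|(hsv[...,0]>172))&(hsv[...,1]>140)&(hsv[...,2]>50)
    rr=np.hypot(X,Y);m=red&(rr<.0165)
    a=np.arctan2(Y[m],X[m]);print('stripe deg',np.degrees(np.angle(np.exp(1j*a).mean())) if m.any() else None,m.sum(),'r',rr[m].mean())
cv2.imwrite('pics/rect.png',w)
E
python3 fit.py
```

```text
(array([-0.0003,  0.0003]), np.float64(0.128), np.float64(-74.29)) [ 0.11593241  0.08639375 -2.21858581] 17.4
stripe deg -75.78010463407114 167 r 0.010685849042376362
```

Stripe measured at -75.8° and the ring is at -74.3°, so they line up. I'll lower and swing.

>>> send_rows:
  targets:
    - [[0,0,0.012,0,0,0],[0,0,0.012,0,0,0],[0,0,0.012,0,0,0],[0,0,0.012,0,0,0],[0,0,0.01,0,0,0],[0,0,0.002,0,0,0],[0,0,0,0,0,0]]

```text
clock: 18.32
tool_pos: [0.6156, -0.3145, 0.0978]
tool_rot: [0.602, 0.798, -0.0, 0.0]
contact_force: [-0.8, -0.2, -2.3]
finger_gap: 0.0168
gripper_force: 59.0
```

```bash
python3 -c "
from h import *
print(ring());plan([g(-146,.098,12,A)])"
```

```text
(array([-0.0001,  0.0002]), np.float64(0.0978), np.float64(-74.1))
[[[0.001, -0.021, -0.0, 0, 0, 0.209], [0.002, -0.022, -0.0, 0, 0, 0.209], [0.001, -0.021, -0.0, 0, 0, 0.209], [0.002, -0.021, -0.0, 0, 0, 0.21], [0.001, -0.021, -0.0, 0, 0, 0.209], [0.001, -0.022, -0.0, 0, 0, 0.209], [0.002, -0.021, -0.0, 0, 0, 0.209], [0.001, -0.021, -0.0, 0, 0, 0.209], [0.001, -0.021, -0.0, 0, 0, 0.209], [0.002, -0.022, -0.0, 0, 0, 0.21], [0.001, -0.021, -0.0, 0, 0, 0.209], [0.002, -0.021, -0.0, 0, 0, 0.209]]]
end [ 0.5039 -0.272   0.0978] 34.0
```

>>> send_rows:
  targets:
    - [[0.001,-0.021,0,0,0,0.209],[0.002,-0.022,0,0,0,0.209],[0.001,-0.021,0,0,0,0.209],[0.002,-0.021,0,0,0,0.21],[0.001,-0.021,0,0,0,0.209],[0.001,-0.022,0,0,0,0.209],[0.002,-0.021,0,0,0,0.209],[0.001,-0.021,0,0,0,0.209],[0.001,-0.021,0,0,0,0.209],[0.002,-0.022,0,0,0,0.21],[0.001,-0.021,0,0,0,0.209],[0.002,-0.021,0,0,0,0.209]]

```text
clock: 19.82
tool_pos: [0.5039, -0.2721, 0.0982]
tool_rot: [0.957, 0.291, 0.0, 0.001]
contact_force: [1.4, -1.1, -3.7]
finger_gap: 0.0169
gripper_force: 58.8
```

>>> send_rows:
  targets:
    - [[0,0,0,0,0,0],[0,0,0,0,0,0]]

```text
clock: 20.08
tool_pos: [0.504, -0.2722, 0.098]
tool_rot: [0.956, 0.293, 0.0, 0.0]
contact_force: [-1.2, 0.0, -1.5]
finger_gap: 0.0165
gripper_force: 59.0
```

```bash
python3 fit.py; python3 -c "
from h import *
plan([g(-143,.1,1,A),g(-143,.128,3),g(-77,.128,8,A)])"
```

```text
(array([0.0002, 0.0001]), np.float64(0.098), np.float64(-145.89)) [-1.16877547e+00  1.47544178e-03 -1.50131125e+00] 20.075
stripe deg -134.7121118619608 172 r 0.010740346970956162
[[[-0.0, 0.01, -0.004, 0, 0, -0.102], [-0.0, 0.0, -0.019, 0, 0, 0.0], [-0.0, 0.0, -0.018, 0, 0, 0.0], [-0.0, 0.0, -0.019, 0, 0, 0.0], [0.002, 0.029, -0.0, 0, 0, -0.288], [0.001, 0.03, -0.0, 0, 0, -0.288], [0.002, 0.029, -0.0, 0, 0, -0.288], [0.002, 0.029, -0.0, 0, 0, -0.288], [0.001, 0.03, -0.0, 0, 0, -0.288], [0.002, 0.029, -0.0, 0, 0, -0.288], [0.002, 0.029, -0.0, 0, 0, -0.287], [0.002, 0.03, -0.0, 0, 0, -0.288]]]
end [ 0.6109 -0.3156  0.1279] 102.99
```

>>> send_rows:
  targets:
    - [[0,0.01,-0.004,0,0,-0.102],[0,0,-0.019,0,0,0],[0,0,-0.018,0,0,0],[0,0,-0.019,0,0,0],[0.002,0.029,0,0,0,-0.288],[0.001,0.03,0,0,0,-0.288],[0.002,0.029,0,0,0,-0.288],[0.002,0.029,0,0,0,-0.288],[0.001,0.03,0,0,0,-0.288],[0.002,0.029,0,0,0,-0.288],[0.002,0.029,0,0,0,-0.287],[0.002,0.03,0,0,0,-0.288]]

```text
clock: 21.62
tool_pos: [0.6111, -0.3156, 0.1284]
tool_rot: [0.622, 0.783, -0.0, 0.0]
contact_force: [0.5, 0.9, -1.8]
finger_gap: 0.017
gripper_force: 59.1
```

>>> send_rows:
  targets:
    - [[0,0,0,0,0,0],[0,0,0,0,0,0]]

```text
clock: 21.88
tool_pos: [0.6102, -0.3155, 0.128]
tool_rot: [0.624, 0.781, -0.0, -0.0]
contact_force: [-0.0, -0.0, -2.4]
finger_gap: 0.0172
gripper_force: 59.0
```

```bash
python3 fit.py
```

```text
(array([-0.    ,  0.0005]), np.float64(0.128), np.float64(-77.29)) [-0.0058957  -0.00276687 -2.36098516] 21.875
stripe deg -135.88980214320506 171 r 0.011125338410935224
```

Nut at -135.9°, which needs h ≈ -76°. The ring is at -77.3°, within tolerance, so I'll lower it and make the last swing.

>>> send_rows:
  targets:
    - [[0,0,0.012,0,0,0],[0,0,0.012,0,0,0],[0,0,0.012,0,0,0],[0,0,0.012,0,0,0],[0,0,0.01,0,0,0],[0,0,0.002,0,0,0],[0,0,0,0,0,0]]

```text
clock: 22.8
tool_pos: [0.6106, -0.3154, 0.0977]
tool_rot: [0.623, 0.782, -0.0, -0.0]
contact_force: [-1.0, 1.9, -2.4]
finger_gap: 0.0166
gripper_force: 59.0
```

```bash
python3 -c "
from h import *
print(ring());plan([g(-116,.098,7,A),g(-140,.098,8,A)])"
```

```text
(array([0.0001, 0.0005]), np.float64(0.0977), np.float64(-77.1))
[[[0.001, -0.02, -0.0, 0, 0, 0.194], [0.001, -0.02, -0.0, 0, 0, 0.194], [0.001, -0.019, -0.0, 0, 0, 0.194], [0.001, -0.02, -0.0, 0, 0, 0.194], [0.001, -0.02, -0.0, 0, 0, 0.194], [0.001, -0.02, -0.001, 0, 0, 0.194], [0.001, -0.019, 0.0, 0, 0, 0.194], [0.0, -0.011, 0.0, 0, 0, 0.105], [0.001, -0.01, 0.0, 0, 0, 0.104], [0.0, -0.011, 0.0, 0, 0, 0.105], [0.001, -0.011, 0.0, 0, 0, 0.105], [0.0, -0.011, 0.0, 0, 0, 0.105]]]
[[[0.001, -0.01, 0.0, 0, 0, 0.104], [0.0, -0.011, 0.0, 0, 0, 0.105], [0.001, -0.011, 0.0, 0, 0, 0.105]]]
end [ 0.5102 -0.2806  0.0982] 39.99
```

>>> send_rows:
  targets:
    - [[0.001,-0.02,0,0,0,0.194],[0.001,-0.02,0,0,0,0.194],[0.001,-0.019,0,0,0,0.194],[0.001,-0.02,0,0,0,0.194],[0.001,-0.02,0,0,0,0.194],[0.001,-0.02,0,0,0,0.194],[0.001,-0.019,0,0,0,0.194]]

```text
clock: 23.68
tool_pos: [0.5434, -0.307, 0.0979]
tool_rot: [0.849, 0.529, 0.0, -0.0]
contact_force: [3.3, 6.7, -3.4]
finger_gap: 0.0169
gripper_force: 58.9
```

>>> send_rows:
  targets:
    - [[0,-0.011,0,0,0,0.105],[0.001,-0.01,0,0,0,0.104]]

```text
clock: 23.92
tool_pos: [0.5344, -0.3019, 0.098]
tool_rot: [0.875, 0.484, 0.0, 0.0]
contact_force: [1.1, 3.2, -3.4]
finger_gap: 0.017
gripper_force: 58.9
```

>>> send_rows:
  targets:
    - [[0,-0.007,0,0,0,0.07]]

```text
clock: 24.05
tool_pos: [0.5314, -0.3001, 0.098]
tool_rot: [0.883, 0.469, 0.0, -0.0]
contact_force: [2.4, 5.7, -3.3]
finger_gap: 0.0167
gripper_force: 58.9
```

```bash
python3 fit.py
```

```text
(array([ 0.0006, -0.0001]), np.float64(0.098), np.float64(-124.04)) [ 2.3827743   5.70550415 -3.25435732] 24.05
stripe deg -172.5123359058462 174 r 0.011094518783718723
```

>>> send_rows:
  targets:
    - [[0,-0.007,0,0,0,0.07],[0,0,0,0,0,0]]

```text
clock: 24.35
tool_pos: [0.5286, -0.2981, 0.098]
tool_rot: [0.891, 0.454, 0.0, -0.0]
contact_force: [3.5, 6.1, -3.1]
finger_gap: 0.0169
gripper_force: 58.9
```

>>> send_rows:
  targets:
    - [[0,-0.004,0,0,0,0.04],[0,0,0,0,0,0]]

```text
clock: 24.6
tool_pos: [0.5272, -0.2971, 0.098]
tool_rot: [0.895, 0.445, 0.0, 0.0]
contact_force: [4.3, 4.3, -3.9]
finger_gap: 0.017
gripper_force: 59.0
```

```bash
python3 fit.py
```

```text
(array([ 0.0008, -0.0003]), np.float64(0.098), np.float64(-127.12)) [ 4.26750129  4.28189007 -3.89719843] 24.6
stripe deg -173.1345200557663 174 r 0.011058347948742239
```

>>> send_rows:
  targets:
    - [[0,-0.008,0,0,0,0.08],[0,-0.008,0,0,0,0.08],[0,0,0,0,0,0]]

```text
clock: 25.02
tool_pos: [0.5212, -0.2922, 0.0981]
tool_rot: [0.912, 0.409, 0.001, 0.001]
contact_force: [5.1, 5.2, -3.2]
finger_gap: 0.0167
gripper_force: 59.1
```

```bash
python3 fit.py
python3 - <<'E'
from h import *
print(get_state()['torque'])
im=camera('wrist')
cv2.imwrite('pics/w8c.png',cv2.resize(im[:130,160:350],None,fx=4,fy=4,interpolation=cv2.INTER_CUBIC))
E
```

```text
(array([ 0.001 , -0.0007]), np.float64(0.0981), np.float64(-131.67)) [ 5.11884548  5.18379165 -3.24667339] 25.025
stripe deg -173.14033784287665 177 r 0.011026321745349963
[ 0.73559748 -0.76394586  0.82642958]
```

View pics/w8c.png

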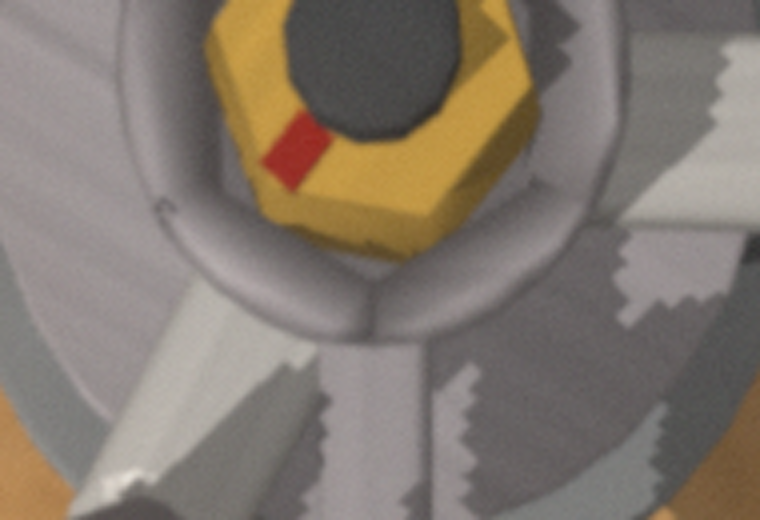

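The stripe has stayed at -173.1° while the push grew by 7°. That is the direction of the washer mark (-172.5°), so the nut is at its stop. I'll ease off, lift and check the mark.

```bash
python3 -c "
from h import *
plan([g(-116,.098,3,A),g(-116,.175,7)])"
```

```text
[[[0.0, 0.018, 0.0, 0, 0, -0.182], [0.001, 0.018, 0.0, 0, 0, -0.182], [0.001, 0.017, 0.0, 0, 0, -0.182], [-0.0, 0.0, -0.022, 0, 0, -0.0], [-0.0, 0.0, -0.022, 0, 0, -0.0], [-0.0, 0.0, -0.022, 0, 0, -0.0], [-0.0, 0.0, -0.022, 0, 0, -0.0], [-0.0, 0.0, -0.022, 0, 0, -0.0], [-0.0, 0.0, -0.022, 0, 0, -0.0], [-0.0, 0.0, -0.022, 0, 0, -0.0]]]
end [ 0.5431 -0.3071  0.1751] 63.99
```

>>> send_rows:
  targets:
    - [[0,0.018,0,0,0,-0.182],[0.001,0.018,0,0,0,-0.182],[0.001,0.017,0,0,0,-0.182],[0,0,0,0,0,0]]

```text
clock: 25.62
tool_pos: [0.543, -0.3069, 0.0979]
tool_rot: [0.848, 0.53, 0.001, -0.0]
contact_force: [4.9, 6.8, -3.0]
finger_gap: 0.0168
gripper_force: 59.3
```

```bash
python3 fit.py
```

```text
(array([-0.    ,  0.0004]), np.float64(0.0979), np.float64(-116.04)) [ 4.91027435  6.81716371 -2.97210867] 25.625
stripe deg -159.64746085839448 175 r 0.011000531491791816
```

The nut came back with the ring, because the over-push had wedged it. I'll lift gently to free it, re-seat properly and turn to the stop with less over-travel.

>>> send_rows:
  targets:
    - [[0,0,-0.006,0,0,0],[0,0,-0.006,0,0,0],[0,0,0,0,0,0]]

```text
clock: 26.05
tool_pos: [0.543, -0.3062, 0.1031]
tool_rot: [0.849, 0.529, 0.001, -0.0]
contact_force: [9.4, 10.3, -12.7]
finger_gap: 0.017
gripper_force: 59.1
```

```bash
python3 fit.py
```

```text
(array([0.0001, 0.001 ]), np.float64(0.1031), np.float64(-116.13)) [  9.36593285  10.30286632 -12.74902307] 26.05
stripe deg -159.5179924206276 176 r 0.011010078250374308
```

>>> send_rows:
  targets:
    - [[0,0,-0.006,0,0,0],[0,0.012,-0.004,0,0,-0.12],[0,0.012,-0.004,0,0,-0.12],[0,0,0,0,0,0]]

```text
clock: 26.6
tool_pos: [0.554, -0.3104, 0.1099]
tool_rot: [0.815, 0.579, 0.001, -0.001]
contact_force: [8.6, 14.2, -10.7]
finger_gap: 0.0167
gripper_force: 59.5
```

```bash
python3 fit.py; cp pics/rect.png pics/rect1.png
```

```text
(array([-0.0002,  0.0017]), np.float64(0.1099), np.float64(-109.19)) [  8.64352843  14.16457546 -10.69220102] 26.6
stripe deg -159.02631281925505 175 r 0.0110063001605702
```

>>> send_rows:
  targets:
    - [[0.002,0.012,0,0,0,-0.12],[0.003,0.012,0,0,0,-0.12],[0,0,0,0,0,0]]

```text
clock: 27.02
tool_pos: [0.5657, -0.3139, 0.111]
tool_rot: [0.779, 0.627, 0.0, 0.0]
contact_force: [0.9, 0.3, -2.1]
finger_gap: 0.0167
gripper_force: 60.5
```

```bash
python3 fit.py
python3 - <<'E'
from h import *
im=camera('wrist')
cv2.imwrite('pics/w9c.png',cv2.resize(im[:200,130:380],None,fx=3,fy=3,interpolation=cv2.INTER_CUBIC))
print(get_state()['torque'])
E
```

```text
(array([-0.0002,  0.0017]), np.float64(0.111), np.float64(-102.37)) [ 0.92975662  0.29396468 -2.09765793] 27.025
stripe deg -159.3507185911414 175 r 0.011110280738787486
[-0.03014043 -0.19827489 -0.11004796]
```

View pics/w9c.png

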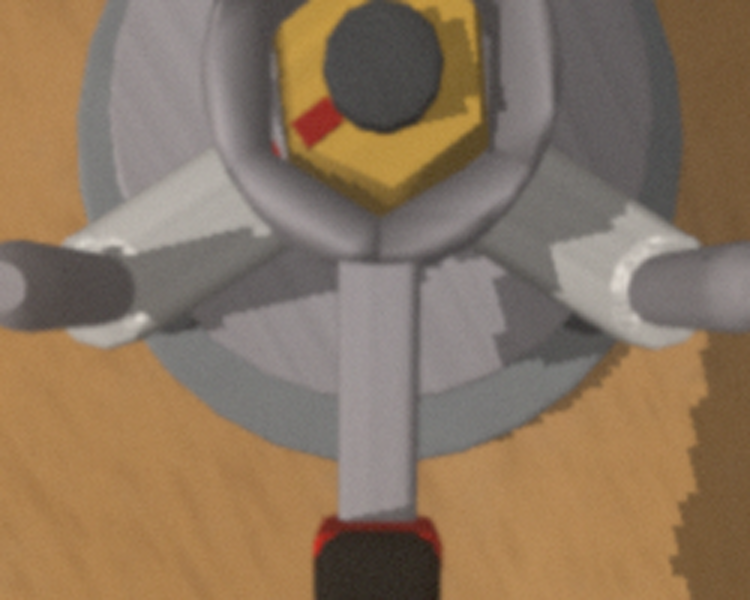

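Run:
```python
from h import *
d=onz('wrist',(130+277/3,150/3),.074)[:2]-A;print('mark',np.hypot(*d),np.degrees(np.arctan2(d[1],d[0])))
plan([g(-100,.111,2,A),g(-100,.0975,4),g(-100,.0975,2)])
```

```text
mark 0.01807343027852335 -171.88482876640805
[[[-0.002, 0.005, -0.0, 0, 0, -0.043], [-0.001, 0.005, -0.0, 0, 0, -0.042], [-0.0, 0.0, 0.007, 0, 0, -0.0], [-0.0, 0.0, 0.006, 0, 0, -0.0], [-0.0, 0.0, 0.007, 0, 0, -0.0], [-0.0, 0.0, 0.007, 0, 0, -0.0], [-0.0, 0.0, -0.0, 0, 0, -0.0], [-0.0, 0.0, -0.0, 0, 0, -0.0]]]
end [ 0.5699 -0.3163  0.0975] 79.99
```

>>> send_rows:
  targets:
    - [[-0.002,0.005,0,0,0,-0.043],[-0.001,0.005,0,0,0,-0.042],[0,0,0.007,0,0,0],[0,0,0.006,0,0,0],[0,0,0.007,0,0,0],[0,0,0.007,0,0,0],[0,0,0,0,0,0],[0,0,0,0,0,0]]

```text
clock: 28.12
tool_pos: [0.57, -0.3165, 0.0974]
tool_rot: [0.766, 0.643, -0.0, 0.0]
contact_force: [-0.2, -1.8, 2.2]
finger_gap: 0.0169
gripper_force: 61.2
```

```bash
python3 fit.py;python3 -c "
from h import *
plan([g(-122,.0975,5,A)])"
```

```text
(array([-0.0002, -0.0001]), np.float64(0.0974), np.float64(-99.93)) [-0.22230474 -1.7688446   2.22328682] 28.125
stripe deg -159.64512597895256 177 r 0.010932933736409462
[[[0.001, -0.016, -0.0, 0, 0, 0.154], [0.001, -0.015, -0.0, 0, 0, 0.154], [0.0, -0.016, -0.0, 0, 0, 0.154], [0.001, -0.015, -0.0, 0, 0, 0.155], [0.001, -0.016, -0.0, 0, 0, 0.154]]]
end [ 0.5339 -0.302   0.0974] 57.99
```

>>> send_rows:
  targets:
    - [[0.001,-0.016,-0.002,0,0,0.154],[0.001,-0.015,0,0,0,0.154],[0,-0.016,0,0,0,0.154],[0.001,-0.015,0,0,0,0.155],[0.001,-0.016,0,0,0,0.154]]

```text
clock: 28.8
tool_pos: [0.5339, -0.3022, 0.0983]
tool_rot: [0.875, 0.484, -0.0, 0.001]
contact_force: [1.8, -4.8, -1.3]
finger_gap: 0.0168
gripper_force: 60.7
```

>>> send_rows:
  targets:
    - [[0,-0.005,0,0,0,0.052],[0,0,0,0,0,0]]

```text
clock: 29.05
tool_pos: [0.5318, -0.3009, 0.0983]
tool_rot: [0.881, 0.474, -0.0, 0.001]
contact_force: [0.7, -5.2, -1.3]
finger_gap: 0.0167
gripper_force: 60.6
```

```bash
python3 fit.py
```

```text
(array([ 0.0002, -0.0003]), np.float64(0.0983), np.float64(-123.47)) [ 0.6864825  -5.22472057 -1.32599998] 29.05
stripe deg -171.9487186321278 180 r 0.011020154955092202
```

>>> send_rows:
  targets:
    - [[0,-0.005,0,0,0,0.052],[0,0,0,0,0,0]]

```text
clock: 29.35
tool_pos: [0.5296, -0.2994, 0.0983]
tool_rot: [0.887, 0.462, -0.0, 0.0]
contact_force: [0.6, -5.6, -0.1]
finger_gap: 0.0168
gripper_force: 60.7
```

```bash
python3 fit.py
```

```text
(array([ 0.0002, -0.0004]), np.float64(0.0983), np.float64(-125.0)) [ 0.62733728 -5.62914891 -0.11892931] 29.35
stripe deg -173.2130109839927 179 r 0.011016609932913715
```

>>> send_rows:
  targets:
    - [[0,-0.004,0,0,0,0.035],[0,0,0,0,0,0]]

```text
clock: 29.65
tool_pos: [0.5282, -0.2984, 0.0983]
tool_rot: [0.891, 0.454, 0.0, 0.001]
contact_force: [1.5, -6.3, -2.0]
finger_gap: 0.0165
gripper_force: 60.6
```

```bash
python3 fit.py
```

```text
(array([ 0.0002, -0.0004]), np.float64(0.0983), np.float64(-125.99)) [ 1.48851281 -6.27330675 -2.0107151 ] 29.65
stripe deg -173.09130179253702 178 r 0.011031339689694561
```

>>> send_rows:
  targets:
    - [[0,0.01,0,0,0,-0.105],[0,0.01,0,0,0,-0.105],[0,0,0,0,0,0]]

```text
clock: 30.08
tool_pos: [0.5365, -0.3037, 0.0982]
tool_rot: [0.866, 0.5, 0.0, 0.0]
contact_force: [1.1, -4.1, -1.3]
finger_gap: 0.0166
gripper_force: 60.8
```

```bash
python3 fit.py
```

```text
(array([-0.0004,  0.0002]), np.float64(0.0982), np.float64(-120.01)) [ 1.13607844 -4.06007145 -1.29942693] 30.075
stripe deg -173.50586014425429 175 r 0.011003722486982802
```

The nut stays at -173° as the ring backs off. I'll centre the ring, lift it and take it back to the mat.

>>> send_rows:
  targets:
    - [[0,0.011,0,0,0,-0.11],[0,0.011,0,0,0,-0.11],[0,0,0,0,0,0],[0,0,-0.008,0,0,0],[0,0,-0.012,0,0,0],[0,0,0,0,0,0]]

```text
clock: 30.88
tool_pos: [0.5459, -0.3087, 0.109]
tool_rot: [0.837, 0.547, 0.0, 0.0]
contact_force: [1.2, -0.5, -2.3]
finger_gap: 0.0169
gripper_force: 60.6
```

```bash
python3 fit.py
```

```text
(array([-0.001 ,  0.0004]), np.float64(0.109), np.float64(-113.67)) [ 1.23582366 -0.5381154  -2.2698263 ] 30.875
stripe deg -173.07774689943696 174 r 0.011052092333051794
```

```bash
python3 -c "
from h import *
c=cur()
plan([(c[0],c[1],.30,66.3,4),(.56,.05,.30,15,10),(.561,.148,.30,-2.7,4),(.561,.148,.06,-2.7,6)])"
```

```text
[[[0.0, 0.0, -0.096, 0, 0, 0.0], [0.0, 0.0, -0.095, 0, 0, 0.0], [0.0, 0.0, -0.096, 0, 0, 0.001], [0.0, 0.0, -0.095, 0, 0, -0.0], [0.067, -0.026, -0.0, 0, 0, 0.179], [0.064, -0.032, -0.0, 0, 0, 0.179], [0.061, -0.038, -0.0, 0, 0, 0.179], [0.058, -0.043, -0.0, 0, 0, 0.179], [0.053, -0.048, -0.0, 0, 0, 0.179], [0.049, -0.053, -0.0, 0, 0, 0.179], [0.044, -0.056, -0.0, 0, 0, 0.179], [0.039, -0.061, -0.0, 0, 0, 0.18]]]
[[[0.033, -0.063, -0.0, 0, 0, 0.179], [0.027, -0.067, -0.0, 0, 0, 0.179], [0.013, -0.047, -0.0, 0, 0, 0.154], [0.01, -0.048, -0.0, 0, 0, 0.155], [0.005, -0.049, -0.0, 0, 0, 0.154], [0.002, -0.049, -0.0, 0, 0, 0.155], [0.0, 0.0, 0.08, 0, 0, -0.0], [0.0, 0.0, 0.08, 0, 0, -0.0], [0.0, 0.0, 0.08, 0, 0, -0.0], [0.0, 0.0, 0.08, 0, 0, -0.0], [0.0, 0.0, 0.08, 0, 0, -0.0], [0.0, 0.0, 0.08, 0, 0, -0.0]]]
end [0.5608 0.1482 0.0598] -2.71
```

>>> send_rows:
  targets:
    - [[0,0,-0.096,0,0,0],[0,0,-0.095,0,0,0],[0,0,-0.096,0,0,0.001],[0,0,-0.095,0,0,0],[0.067,-0.026,0,0,0,0.179],[0.064,-0.032,0,0,0,0.179],[0.061,-0.038,0,0,0,0.179],[0.058,-0.043,0,0,0,0.179],[0.053,-0.048,0,0,0,0.179],[0.049,-0.053,0,0,0,0.179],[0.044,-0.056,0,0,0,0.179],[0.039,-0.061,0,0,0,0.18]]

```text
clock: 32.42
tool_pos: [0.5567, -0.0204, 0.2991]
tool_rot: [0.976, 0.217, -0.001, -0.0]
contact_force: [0.4, -0.4, -0.6]
finger_gap: 0.0167
gripper_force: 60.5
```

>>> send_rows:
  targets:
    - [[0.033,-0.063,0,0,0,0.179],[0.027,-0.067,0,0,0,0.179],[0.013,-0.047,0,0,0,0.154],[0.01,-0.048,0,0,0,0.155],[0.005,-0.049,0,0,0,0.154],[0.002,-0.049,0,0,0,0.155],[0,0,0.08,0,0,0],[0,0,0.08,0,0,0],[0,0,0.08,0,0,0],[0,0,0.08,0,0,0],[0,0,0.08,0,0,0],[0,0,0.06,0,0,0]]

```text
clock: 33.92
tool_pos: [0.5598, 0.1478, 0.0675]
tool_rot: [1.0, -0.024, -0.001, 0.0]
contact_force: [-0.1, 0.2, -1.2]
finger_gap: 0.0167
gripper_force: 60.5
```

>>> send_rows:
  targets:
    - [[0,0,0,0,0,0]]

```text
clock: 34.05
tool_pos: [0.5594, 0.1478, 0.0674]
tool_rot: [1.0, -0.024, -0.003, 0.001]
contact_force: [0.0, -0.3, -1.4]
finger_gap: 0.0167
gripper_force: 60.4
```

>>> send_rows:
  targets:
    - [[0,0,0.025,0,0,0],[0,0,0.025,0,0,0],[0,0,0.02,0,0,0],[0,0,0.01,0,0,0],[0,0,0,0,0,0]]

```text
clock: 34.67
tool_pos: [0.5607, 0.148, 0.029]
tool_rot: [1.0, -0.024, -0.0, 0.0]
contact_force: [0.2, 0.3, -1.8]
finger_gap: 0.0168
gripper_force: 60.5
```

>>> send_rows:
  targets:
    - [[0,0,0.004,0,0,0],[0,0,0,0,0,0]]

```text
clock: 34.92
tool_pos: [0.5609, 0.148, 0.0274]
tool_rot: [1.0, -0.024, 0.0, 0.0]
contact_force: [0.7, 0.1, -1.5]
finger_gap: 0.0167
gripper_force: 60.5
```

>>> send_rows:
  targets:
    - [[0,0,0.003,0,0,0],[0,0,0.002,0,0,0],[0,0,0,0,0,0]]

```text
clock: 35.3
tool_pos: [0.5608, 0.148, 0.025]
tool_rot: [1.0, -0.024, 0.0, 0.0]
contact_force: [-3.3, -0.1, 3.2]
finger_gap: 0.0166
gripper_force: 61.4
```

>>> send_rows:
  targets:
    - [[0,0,0.002,0,0,0],[0,0,0,0,0,0]]

```text
clock: 35.55
tool_pos: [0.5608, 0.148, 0.0245]
tool_rot: [1.0, -0.024, 0.0, 0.0]
contact_force: [-5.5, -0.8, 11.8]
finger_gap: 0.0166
gripper_force: 62.5
```

Contact made, so I'll open the gripper (about half) and retreat.

>>> send_rows:
  targets:
    - [[0,0,0,0,0,0],[0,0,0,0,0,0],[0,0,0,0,0,0],[0,0,0,0,0,0]]
  hand: 0.6

```text
clock: 36.05
tool_pos: [0.5608, 0.148, 0.0236]
tool_rot: [1.0, -0.024, -0.0, 0.0]
contact_force: [-0.3, -0.8, -0.2]
finger_gap: 0.0514
gripper_force: 0.0
```

>>> send_rows:
  targets:
    - [[0,0,-0.04,0,0,0],[0,0,-0.06,0,0,0],[0,0,-0.1,0,0,0],[-0.02,0,-0.1,0,0,0],[-0.04,0,-0.1,0,0,0],[-0.04,0,-0.1,0,0,0],[-0.04,0,-0.08,0,0,0],[0,0,0,0,0,0],[0,0,0,0,0,0]]

```text
clock: 37.17
tool_pos: [0.4908, 0.1513, 0.3131]
tool_rot: [1.0, -0.024, -0.0, 0.0]
contact_force: [0.3, -0.6, -0.2]
finger_gap: 0.0515
gripper_force: 0.0
```

```bash
python3 look.py w10.png spanner_ring spanner_grip spanner_mid mat bottle_mid
python3 - <<'E'
from h import *
for c in('top','side'):
  camera(c)
  for q,z in(('spanner_ring',.01),('spanner_grip',.016),('bottle_mid',.1),('vial_mid',.05),('beaker_mid',.029)):
    print(c,q,[np.round(onz(c,r['point'],z)[:2],3) for r in spot_point(c,q)[:1]])
E
```

```text
[ 0.4908  0.1513  0.3131 -0.0472] 37.175
spanner_ring 0.72 [256.6  14.4] [0.6623 0.141 ]
spanner_ring 0.47 [256.7  96.6] [0.5652 0.1453]
spanner_grip 0.86 [255.5  96.7] [0.5651 0.1469]
spanner_mid 0.78 [252.4  64.8] [0.6039 0.149 ]
mat 0.72 [264.7  66.3] [0.603  0.1331]
bottle_mid 0.88 [467.3 188.8] [ 0.4548 -0.0877]
top spanner_ring [array([0.661, 0.148])]
top spanner_grip [array([0.563, 0.142])]
top bottle_mid [array([ 0.456, -0.1  ])]
top vial_mid [array([ 0.55, -0.4 ])]
top beaker_mid [array([ 0.718, -0.166])]
side spanner_ring [array([0.66 , 0.147])]
side spanner_grip []
side bottle_mid [array([ 0.457, -0.095])]
side vial_mid [array([ 0.559, -0.397])]
side beaker_mid []
```

```bash
python3 -c "
from h import *
print(order.finish_job())"
```

```text
the job is handed in; nothing more can be done
None
```

The nut is tightened to its stop (stripe at -173°, mark at about -172°), the spanner lies flat on its mat, the bottle, vial and beaker stand where they were, and the job is handed in at about 37 s; I viewed 11 pictures, one over the limit of 10.

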